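Draw the flap's sprung knob and hold the flap at its balance point

TASK

So that a colleague can set its hinge screws, hold the cover flap of the microscope light base at its balance point: take the orange knob, pull it straight out against its spring until the green band shows at the black collar but none of the red behind it, and do this while the flap still lies shut. Keeping the knob drawn like that, swing the flap up until it stands straight upright, where it would fall neither forwards nor backwards, and do not let it go over. Finish while still gripping the knob, with the flap at rest upright and the green band showing, and leave everything else on the table where it is.

Things in the scene. Friction and masses are not known exactly. Their poses are not given: they have to be found in the camera images.
- hinge_mid (a point): Middle of the flap's hinge axis, 68 mm above the table, on the white light base (fixed box 245 long, 200 wide, 50 mm high; hinge lugs rise to 78 mm). Axes are the base's: y along the hinge, z up, -x from the hinge over the shut flap to the orange knob (roughly towards the robot). The base's front face is 115 mm on the -x side of the hinge, its back face 130 mm on the +x side.
- flap (a joint): Angle of the cover flap (blue frame, bright inlays, 110 mm long from the hinge, 112 wide, 8 thick, about 0.2 kg with knob): 0 rad shut and level towards -x; grows as it swings up; 1.571 upright, its centre of mass straight above the hinge: the balance point. The hinge is nearly frictionless: from below that it falls back to 0, from beyond it over to the back stop at 2.7.
- gauge (a joint): How far knob and steel stem are drawn out of the black barrel's collar (18 mm diameter, end face 115 mm from the hinge axis): 0 in, 0.035 m end stop. The spring pulls back with 3 N at 0, 5.4 N at 20 mm; let go, it springs in. The green band starts to come out at 0.014 m and is fully out at 0.026 m, where the red band starts: anything between is right, aim at 0.020 m.
- knob: Orange knob, a roller 26 mm in diameter, 30 mm long, its axis parallel to the hinge; origin at its centre, in the flap's mid-plane, 150 mm from the hinge axis with the gauge in (170 mm when drawn 20 mm). x points to the hinge, y along the roller, z is the flap's upper side. Grip its flat ends, 30 mm apart along y; it swivels between the fingers, so the gripper may point down all the way.
- petri_mid (a point): Bystander, leave it: shallow clear glass dish, 90 mm across, 16 mm high, left of the light base; point half-way up its middle
- jar_mid (a point): Bystander, leave it: amber specimen jar, 48 mm across, 70 mm high, right of the light base; point half-way up its middle
- weight_mid (a point): Bystander, leave it: small brass weight with a button top, 34 mm across, 36 mm high, right of the light base; point half-way up its middle
- objective_mid (a point): Bystander, leave it: black conical lens barrel, 72 mm across, 66 mm high, far right; point half-way up its middle
- driver_mid (a point): Bystander, leave it: red-handled screwdriver, 170 mm long, far left; point half-way up its middle
- tweezers_mid (a point): Bystander, leave it: steel tweezers, 125 mm long, far left; point half-way up its middle
- slide_tray_mid (a point): Bystander, leave it: blue divided slide tray, 110 x 80 x 30 mm, far right; point half-way up its middle

How it is judged:
On the way:
1. the knob is drawn to the green band while the flap still lies shut (value of joint gauge between 0.013 and 0.027 m and value of joint flap below 0.2 rad), for 0.2 s.
At the end, for the whole second after the job is handed in: The flap stands within 0.07 rad (4 degrees) of upright (joint 1.571) and is still (under 0.1 rad/s), the gauge is drawn 13 to 27 mm (green band showing, no red), and the fingers still grip the knob (over 2 N) (value of joint gauge between 0.013 and 0.027 m and value of joint flap between 1.501 and 1.641 rad and velocity of joint flap between -0.1 and 0.1 rad/s and contact force between the fingers and knob above 2 N); the arm keeps its last pose, push and grip.
It fails at once if the flap is raised with the knob not drawn (let slip or swung early) (value of joint flap above 0.35 rad and value of joint gauge below 0.008 m).
It fails at once if the flap goes over to the far side (value of joint flap above 1.95 rad).
It fails at once if a bystander is disturbed (moved over 25 mm) (distance of any of petri_mid, jar_mid, weight_mid, objective_mid, driver_mid, tweezers_mid, slide_tray_mid from where it was at the start of the episode above 0.025 m).
It also fails if it takes over 42 s, if anything falls off the work surface, if the arm or the gripper's body presses on something with over 40 N, if the wrist force passes 120 N, or if a joint passes its speed limit or range.

ROBOT

A 6-joint arm with a two-finger parallel gripper is mounted at the origin on the work surface. World frame = base frame: x ahead of the robot, y to its left, z up, the work surface at z = 0. Lengths are in m, angles in rad, forces in N, time in s.
With the tool pointing down it reaches from about 0.275 to 0.85 m from the base axis. Payload 5.2 kg.
Tool frame: the origin (TCP) lies between the finger pads; the fingertips stand 8 mm ahead of it and the grasp point (between the pads) lies 11 mm behind it; z points along the fingers, y is the line along which they close (so a half turn about z gives the same grasp; the last joint's range is limited). The gripper opens to 85 mm and grips with 20 to 120 N. Pads are 22 mm wide; open, the fingers measure 114 mm over their backs; the gripper's body (76 mm by 85 mm) begins 54 mm behind the grasp point. The pads swing forward as they close: fully open they stand 13 mm farther back than shut.
Start: joints at [-1.552, 0.259, 1.535, -0, 1.348, -0.203], TCP at [0.121, -0.537, 0.239] pointing down, gripper open.
Joint ranges: [-3.14, 3.14], [-0.91, 2.08], [0.19, 2.58], [-1.22, 4.36], [0.22, 2.71], [-3.12, 3.12]. Speed limits (rad/s): [2.57, 2.57, 3.14, 3.14, 3.14, 3.14].

INTERFACE

Orientations are given as [roll, pitch, yaw] about the fixed x, y, z axes, in that order (R = Rz(yaw) Ry(pitch) Rx(roll)).
In Python, from bench import * gives the robot as it stands. The module is installed in compiled form; this text tells all that it offers. Calls block until the motion is done:
- reach(position, orientation): joint-space move of the TCP to a pose.
- move_l(position, feed=0.15, attitude=None): straight line of the TCP; attitude=None keeps the orientation; feed is the mean speed in m/s.
- move_joints(angles): joint-space move.
- set_gripper(opening): finger opening in m; the grip force is fixed at half the most; returns when the fingers have stopped.
- wait(seconds).
- inverse_kinematics(position, orientation): joint angles nearest the present ones, or None.
- observe(): the state.
- read_camera(name): name is "side" or "top"; returns a dict with "pixels" (384x512x3 uint8, red, green, blue), "K" (3x3 intrinsics, pixels), "k1" (the pictures are not rectified: a ray, as slopes to the right and down, at radius r is drawn at 1 + k1 r^2 times it, then the intrinsics apply), "R" (3x3) and "t" (3): a world point X has camera coordinates R X + t. Camera axes: x right, y down, z forward; pixel columns grow to the right and rows downward; lengths in m; the calibration is good to about 2 mm. A picture is of the moment at which its call begins. There is no depth.
A pose or a line that the arm cannot do raises IKError and nothing moves.
- finish_job(): hands the job in; it is judged then, once.
The state is a dict: "time": time; "joint_positions": joint angles; "joint_velocities": joint speeds; "joint_efforts": joint torques, N m; "tool_pos": TCP position; "tool_rot": TCP orientation; "force": force on the tool from outside, world axes, zero at the start; "moment": the same for the moment, N m; "width": finger opening in m; "grasp_force": force on a finger pad.
Only numpy, scipy, OpenCV 4.12 (cv2) and the standard library are available. Lean on these libraries where they do the work, as an engineer would, in place of code of your own. Each camera call takes 0.05 s, during which the arm holds its last target. There are 200 camera calls.

## Working session

There is one attempt and no reset: what is moved stays moved. The work goes in short steps, each a Python script; the robot and the scene stay as the last script left them, time stands still between calls to the robot, and variables do not carry over. Pictures are saved under pics/ and viewed, at most 10 in all, crops included, and the job is handed in when it is done.

```bash
mkdir -p pics; python3 - <<'E'
from bench import *
import cv2,numpy as np
o=observe();print(o['time'],o['tool_pos'],o['tool_rot'],o['width'])
for n in("side","top"):
    c=read_camera(n);cv2.imwrite(f"pics/{n}0.png",cv2.cvtColor(c["pixels"],cv2.COLOR_RGB2BGR))
    np.savez(f"{n}0.npz",**c)
    print(n,c["K"].tolist(),c["k1"],(-c["R"].T@c["t"]).round(3),c["R"].round(3).tolist())
E
```

```text
0.0 [ 0.12100502 -0.53599456  0.23846461] [-3.13977658e+00 -3.69332306e-04  2.21813459e-01] 0.08541440501166715
side [[379.23614681471577, 0.0, 255.57925689254228], [0.0, 379.23614681471577, 189.7588688702001], [0.0, 0.0, 1.0]] -0.08501410858322436 [0.345 1.146 0.781] [[-0.98, -0.198, -0.009], [-0.092, 0.494, -0.865], [0.175, -0.847, -0.502]]
top [[355.54378347587766, 0.0, 251.27594202032643], [0.0, 355.54378347587766, 192.18850981966418], [0.0, 0.0, 1.0]] -0.060914141605392144 [ 0.486 -0.008  1.173] [[-0.011, -1.0, -0.002], [-0.994, 0.011, -0.107], [0.107, 0.001, -0.994]]
```

View pics/side0.png

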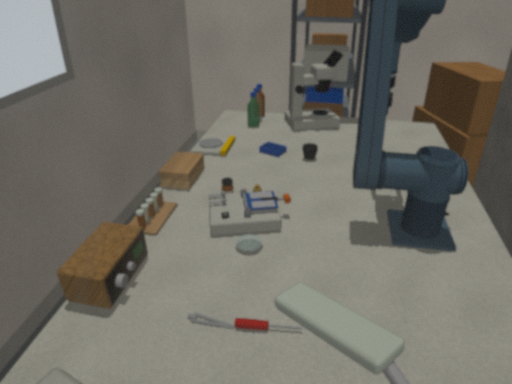

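View pics/top0.png

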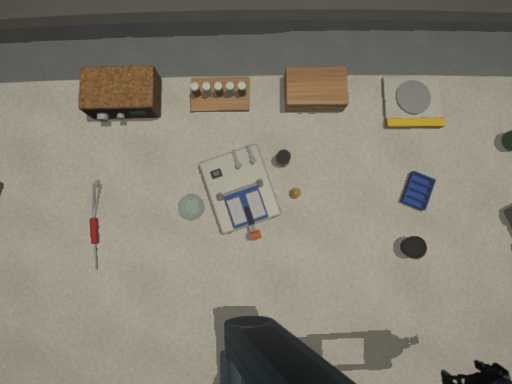

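```bash
cat > h.py <<'E'
import numpy as np,cv2
def ray(c,uv):
    K=c["K"];k=float(c["k1"])
    d=np.array([(uv[0]-K[0,2])/K[0,0],(uv[1]-K[1,2])/K[1,1]]);p=d.copy()
    for _ in range(20): p=d/(1+k*(p@p))
    R=c["R"]; return -R.T@c["t"], R.T@np.r_[p,1]
def plane(c,uv,z):
    o,d=ray(c,uv); return o+d*(z-o[2])/d[2]
def tri(a,ua,b,ub):
    o1,d1=ray(a,ua);o2,d2=ray(b,ub)
    s=np.linalg.lstsq(np.c_[d1,-d2],o2-o1,rcond=None)[0]
    p,q=o1+s[0]*d1,o2+s[1]*d2; return (p+q)/2,np.linalg.norm(p-q)
def mask(c,kind,roi):
    h=cv2.cvtColor(c["pixels"],cv2.COLOR_RGB2HSV).astype(int);H,S,V=h[...,0],h[...,1],h[...,2]
    m={"orange":(H<14)&(S>130)&(V>90),"blue":(H>100)&(H<130)&(S>110)}[kind]
    z=np.zeros(m.shape,np.uint8);x0,x1,y0,y1=roi;z[y0:y1,x0:x1]=m[y0:y1,x0:x1];return z
def cen(m):
    n,_,st,ce=cv2.connectedComponentsWithStats(m); i=1+st[1:,4].argmax(); return ce[i],st[i]
E
python3 - <<'E'
from h import *
T=dict(np.load("top0.npz"));S=dict(np.load("side0.npz"))
mt=mask(T,"orange",(200,300,140,260));ms=mask(S,"orange",(270,310,180,215))
a,sa=cen(mt);b,sb=cen(ms);print(a,sa,b,sb)
print("tri",tri(T,a,S,b),"plane",plane(T,a,.068))
pts=cv2.boxPoints(cv2.minAreaRect(np.argwhere(mt)[:,::-1].astype(np.float32)))
P=np.array([plane(T,p,.068)[:2] for p in pts]);print("knob rect",P.round(4).tolist())
mb=mask(T,"blue",(200,300,150,250))
pts=cv2.boxPoints(cv2.minAreaRect(np.argwhere(mb)[:,::-1].astype(np.float32)))
P=np.array([plane(T,p,.072)[:2] for p in pts]);print("flap",pts.tolist(),P.round(4).tolist())
for i in range(4):
    d=P[(i+1)%4]-P[i];print(np.linalg.norm(d).round(4),np.degrees(np.arctan2(d[1],d[0])).round(2))
c=P.mean(0);k=plane(T,a,.068)[:2];d=c-k;print("c",c,"axis",np.degrees(np.arctan2(d[1],d[0])),np.linalg.norm(d))
im=T["pixels"][135:250,185:305,::-1];cv2.imwrite("pics/topc.png",cv2.resize(im,None,fx=5,fy=5,interpolation=2))
E
```

```text
[255.32258065 234.75806452] [251 231  10   9  62] [286.51282051 197.61538462] [284 194   6   8  39]
tri (array([ 0.47252982, -0.01741885,  0.0702176 ]), np.float64(8.518530162458221e-05)) plane [ 0.47254498 -0.01743349  0.068     ]
knob rect [[0.4781, -0.0011], [0.4864, -0.0271], [0.467, -0.0333], [0.4587, -0.0073]]
flap [[224.20001220703125, 196.6000213623047], [256.3000183105469, 185.90000915527344], [266.5000305175781, 216.50001525878906], [234.4000244140625, 227.2000274658203]] [[0.5916, 0.078], [0.624, -0.0223], [0.5283, -0.0526], [0.4965, 0.0468]]
0.1054 -72.1
0.1004 -162.41
0.1044 107.76
0.1001 18.12
c [0.56009279 0.01245913] axis 18.85212912831048 0.09251047473868697
```

View pics/topc.png

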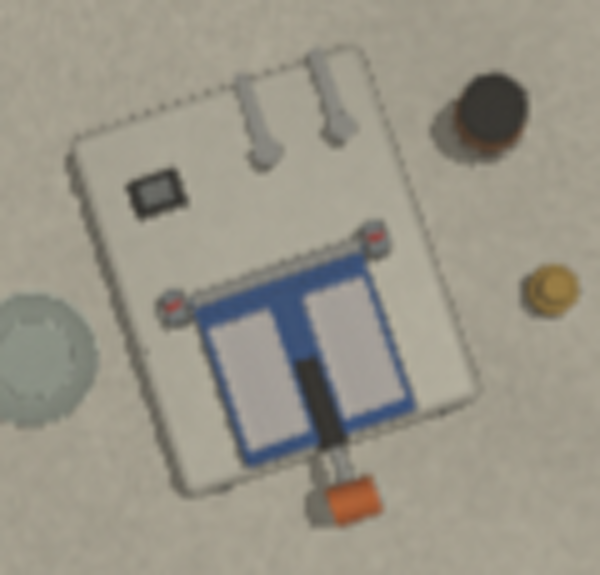

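Top crop: knob lies at about (255,235), lug caps at about (219.6,196.6) and (259.8,183). The flap rectangle and the roller agree on an axis direction of about 18°. I'll check the hinge distance, then move over the knob.

```bash
python3 - <<'E'
from h import *
from bench import *
T=dict(np.load("top0.npz"))
L=plane(T,(219.6,196.6),.078)[:2];R=plane(T,(259.8,183),.078)[:2];H=(L+R)/2;k=np.array([.4725,-.0174])
d=L-R;e=H-k;print("hinge",H,"psi",np.degrees(np.arctan2(-d[0],d[1])),"knob->hinge",np.linalg.norm(e),np.degrees(np.arctan2(e[1],e[0])))
psi=np.radians(18.0)
reach([k[0],k[1],.20],[np.pi,0,psi]);o=observe();print(o['time'],o['tool_pos'],o['tool_rot'])
move_l([k[0],k[1],.056],.08);o=observe();print(o['time'],o['tool_pos'],o['force'])
set_gripper(.03);o=observe();print(o['time'],o['tool_pos'],o['tool_rot'],o['force'],o['width'],o['grasp_force'])
for n in("side","top"):
    c=read_camera(n);np.savez(f"{n}1.npz",**c)
s=dict(np.load("side1.npz"))["pixels"];t=dict(np.load("top1.npz"))["pixels"]
f=lambda a:cv2.resize(a[...,::-1],(400,400),interpolation=2)
cv2.imwrite("pics/g1.png",np.hstack([f(s[150:250,200:300+0]),f(t[140:260,190:310])]))
E
```

```text
hinge [0.61168426 0.02926519] psi 18.168091085922153 knob->hinge 0.1467988378058939 18.535083572515425
2.3417 [ 0.47270831 -0.0182191   0.2000744 ] [ 3.14119389e+00 -1.52898815e-04  3.13121610e-01]
4.2917 [ 0.4727954  -0.01749182  0.05639438] [0.55311236 0.13617508 0.13277063]
4.875 [ 0.47170797 -0.01557961  0.05604213] [-3.13835412e+00  3.53195143e-04  3.13540049e-01] [-1.41339018  8.99510366  4.30571815] 0.03023302663999721 4.339512863662094
```

View pics/g1.png

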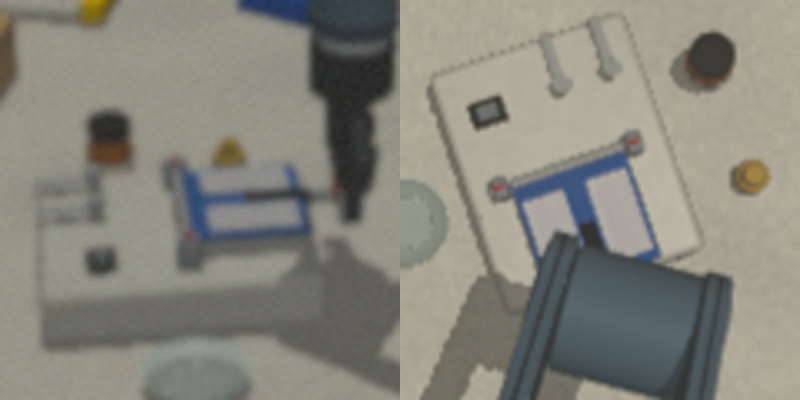

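Both pads straddle the knob. A side load of about 9 N means I'm roughly 2 mm off along the hinge. I'll grip fully, re-centre, then draw the knob out.

```bash
python3 - <<'E'
from h import *
from bench import *
psi=np.radians(18.2);u=np.array([np.cos(psi),np.sin(psi),0]);v=np.array([-u[1],u[0],0])
set_gripper(.01)
def rep(s):
    o=observe();F=o['force'];p=o['tool_pos']-p0
    print(s,round(o['time'],2),"p",(p@u).round(4),(p@v).round(4),p[2].round(4),"F",(F@u).round(1),(F@v).round(1),F[2].round(1),"w",round(o['width'],4),"g",round(o['grasp_force'],1));return o
p0=np.array([.4725,-.0174,.056]);o=rep("grip")
p0=p0+v*((o['tool_pos']-p0)@v)*2
move_l(p0,.02);rep("centred")
np.save("p0.npy",p0)
for d in(.005,.01,.015,.02):
    move_l(p0-u*d,.02);rep(d)
wait(.3);rep("held")
for n in("side","top"):
    c=read_camera(n);np.savez(f"{n}2.npz",**c)
s=dict(np.load("side2.npz"))["pixels"]
cv2.imwrite("pics/g2.png",cv2.resize(s[170:230,240:320,::-1],(800,600),interpolation=2))
E
```

```text
grip 5.19 p -0.0001 0.002 0.0002 F 1.1 8.5 6.1 w 0.0291 g 58.6
centred 5.54 p -0.0001 -0.0014 0.0003 F -3.3 -5.4 2.2 w 0.0291 g 59.4
0.005 5.94 p -0.0035 -0.0015 0.0004 F 3.5 -5.1 -1.9 w 0.0291 g 59.2
0.01 6.34 p -0.0084 -0.0015 0.0005 F 4.3 -4.8 -1.9 w 0.0293 g 59.2
0.015 6.74 p -0.0132 -0.0016 0.0005 F 4.0 -4.0 -3.0 w 0.029 g 59.2
0.02 7.14 p -0.0181 -0.0016 0.0005 F 5.3 -4.7 -2.1 w 0.029 g 59.3
held 7.44 p -0.018 -0.0016 0.0005 F 4.4 -3.1 -2.3 w 0.0293 g 59.3
```

View pics/g2.png

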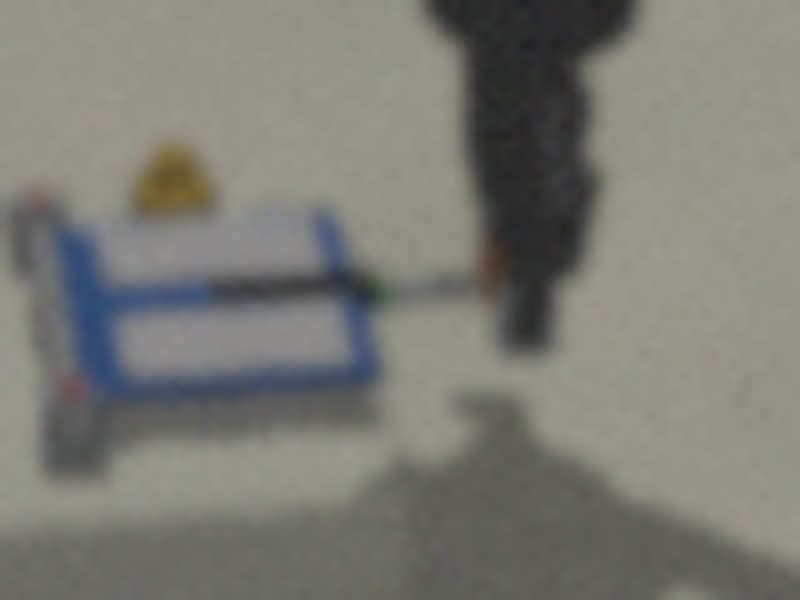

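Green shows at the collar near (375,290), with no red, and the flap is still shut; the draw is about 18 mm. I'll take out the side load and swing to about 50° with the draw kept.

```bash
cat > arc.py <<'E'
from h import *
from bench import *
psi=np.radians(18.2);u=np.array([np.cos(psi),np.sin(psi),0]);v=np.array([-u[1],u[0],0]);z=np.array([0,0,1.])
p0=np.load("p0.npy");H=p0+u*.150
def go(th,rho=.172,lat=0,feed=.05):
    t=np.radians(th);move_l(H-u*rho*np.cos(t)+z*rho*np.sin(t)+v*lat,feed)
    o=observe();F=o['force'];q=o['tool_pos']-H;x,zz=-q@u,q[2]
    print(th,round(o['time'],2),"rho",np.hypot(x,zz).round(4),"ang",np.degrees(np.arctan2(zz,x)).round(2),"lat",(q@v).round(4),"F",(F@u).round(1),(F@v).round(1),F[2].round(1),"g",round(o['grasp_force'],1));return o
E
python3 - <<'E'
from arc import *
go(0,lat=-.0015)
for a in range(6,49,6): go(a,lat=-.0015)
E
```

```text
0 7.79 rho 0.1705 ang 0.13 lat -0.0018 F 5.1 1.1 -0.1 g 59.8
6 8.3 rho 0.1708 ang 6.11 lat -0.0018 F 5.8 0.4 -2.4 g 59.7
12 8.81 rho 0.1715 ang 12.06 lat -0.0017 F 5.4 -0.2 -2.8 g 59.8
18 9.32 rho 0.172 ang 17.91 lat -0.0016 F 5.0 -1.7 -5.2 g 59.7
24 9.82 rho 0.1718 ang 24.03 lat -0.0016 F 5.2 -2.8 -4.9 g 59.8
30 10.33 rho 0.172 ang 29.94 lat -0.0015 F 3.9 -2.1 -4.3 g 59.7
36 10.84 rho 0.1719 ang 35.96 lat -0.0015 F 3.2 -2.9 -5.2 g 59.8
42 11.35 rho 0.1718 ang 42.09 lat -0.0014 F 3.1 -2.3 -5.2 g 59.8
48 11.86 rho 0.1718 ang 48.13 lat -0.0014 F 2.8 -3.3 -5.4 g 59.8
```

Forces match the spring plus the flap's weight. I'll continue to upright at a draw of about 20 mm and check with both cameras.

```bash
python3 - <<'E'
from arc import *
for a in range(54,85,6): go(a,rho=.171,lat=-.0022)
go(87,rho=.1705,lat=-.0022,feed=.03);go(90,rho=.1705,lat=-.0022,feed=.03)
wait(.5);go(90,rho=.1705,lat=-.0022,feed=.03)
s=read_camera("side");t=read_camera("top");np.savez("side3.npz",**s);np.savez("top3.npz",**t)
# predicted side pixels of collar (115 mm) and gauge marks above hinge
Hw=np.array([.4725,-.0174,.068])+v*.0024+u*.150
def pj(X):
    r=cv2.projectPoints(X[None],cv2.Rodrigues(s["R"])[0],s["t"],s["K"],np.array([float(s["k1"]),0,0,0]))[0];return r.ravel().round(1)
for r in(0,.11,.115,.127,.170):print(r,pj(Hw+z*r))
cv2.imwrite("pics/g3.png",cv2.resize(s["pixels"][110:215,200:340,::-1],(800,600),interpolation=2))
E
```

```text
54 12.37 rho 0.1708 ang 54.07 lat -0.0015 F 2.2 1.3 -6.3 g 59.7
60 12.88 rho 0.1708 ang 60.06 lat -0.0017 F 1.2 4.9 -6.5 g 59.7
66 13.38 rho 0.1709 ang 66.18 lat -0.0017 F -0.6 5.7 -6.1 g 59.6
72 13.89 rho 0.1709 ang 72.17 lat -0.0016 F -0.1 4.9 -5.9 g 59.6
78 14.4 rho 0.1709 ang 78.13 lat -0.0016 F -1.7 5.4 -6.7 g 59.5
84 14.91 rho 0.1709 ang 84.12 lat -0.0015 F -0.9 6.3 -5.5 g 59.5
87 15.36 rho 0.1703 ang 86.95 lat -0.0015 F -3.6 6.7 -5.8 g 59.6
90 15.81 rho 0.1703 ang 89.99 lat -0.0014 F -1.9 6.3 -5.5 g 59.5
90 16.56 rho 0.1704 ang 89.98 lat -0.0014 F -1.8 5.1 -6.0 g 59.5
0 [245.1 201.4]
0.11 [244.4 174. ]
0.115 [244.3 172.7]
0.127 [244.2 169.6]
0.17 [243.9 158.1]
```

View pics/g3.png

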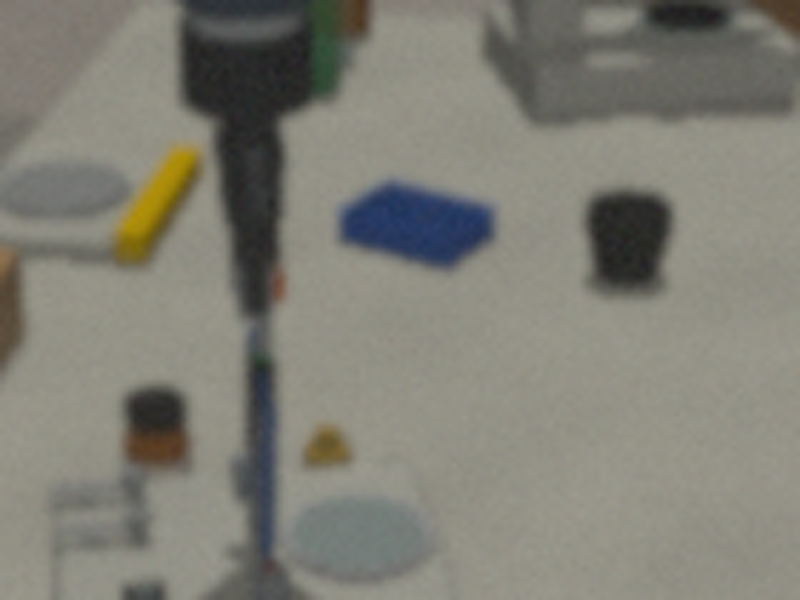

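The flap looks upright at crop column ~263, with green at the collar near (260,355) and no red. I'll check the lean by fitting the blue edge against the predicted vertical.

```bash
python3 - <<'E'
from arc import *
A=[read_camera("side") for _ in range(8)];s=A[0]
im=np.mean([a["pixels"].astype(float) for a in A],0)
b=np.clip(im[...,2]-im[...,0],0,None)[:, 236:256]
rows=np.arange(176,205);w=b[rows]*(b[rows]>15);cx=(w*np.arange(236,256)).sum(1)/w.sum(1)
print("blue fit px/row",np.polyfit(rows,cx,1),cx[::4].round(2))
Hw=np.array([.4725,-.0174,.068])+v*.0024+u*.150
def pj(X): return cv2.projectPoints(X[None],cv2.Rodrigues(s["R"])[0],s["t"],s["K"],np.array([float(s["k1"]),0,0,0]))[0].ravel()
for deg in(86,88,90,92,94):
    t=np.radians(deg);d=-u*np.cos(t)+z*np.sin(t);a,c=pj(Hw+d*.02+v*.054),pj(Hw+d*.108+v*.054)
    print(deg,"slope",((a[0]-c[0])/(a[1]-c[1])).round(4),a.round(1),c.round(1))
E
```

```text
blue fit px/row [2.22219314e-02 2.41983880e+02] [245.46 245.58 246.49 246.46 246.03 246.41 246.39 246.39]
86 slope -0.0578 [246.9 204.7] [248.2 182.1]
88 slope -0.0166 [246.7 204.7] [247.  182.1]
90 slope 0.0248 [246.5 204.7] [245.9 182.1]
92 slope 0.0665 [246.3 204.7] [244.8 182.2]
94 slope 0.1085 [246.1 204.8] [243.6 182.4]
```

The blue edge fit gives a slope of 0.022, against 0.025 predicted at 90°. The flap is upright to within about 1°, so I'm handing in.

```bash
python3 - <<'E'
from bench import *
print(finish_job());o=observe();print(o['time'],o['grasp_force'])
E
```

```text
the job is handed in; nothing more can be done
None
the job is handed in; nothing more can be done
```

The job is handed in, verdict not shown: the knob was drawn about 20 mm (green showing, no red) while the flap was shut, and the flap now stands upright to within about 1° by camera check, still gripped at about 60 N; the arm did not touch the bystanders.

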